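Find the socket for the mould clamp nut

ROBOT

A 7-joint arm with a two-finger parallel gripper is mounted at the origin on the work surface. World frame = base frame: x ahead of the robot, y to its left, z up, the work surface at z = 0. Lengths are in m, angles in degrees, forces in N, time in s.
With the tool pointing down it reaches from about 0.425 to 0.875 m from the base axis. Payload 4.7 kg.
Tool frame: the origin (TCP) lies at the very end of the fingers, on their centre line; the grasp point (between the pads) lies 19 mm behind it (robot.grip_point_offset is the distance from the TCP to the grasp point, in m); z points along the fingers, y is the line along which they close (so a half turn about z gives the same grasp; the last joint's range is limited). The gripper opens to 87 mm and grips with 3 to 60 N. Pads are 19 mm wide; open, the fingers measure 117 mm over their backs; the gripper's body (75 mm by 190 mm) begins 51 mm behind the grasp point.
Start: joints at [75.12, 18.392, -4.016, 83.108, 1.295, 78.541, -3.26], TCP at [0.176, -0.626, 0.223] pointing down, gripper open.
Joint ranges: [-163.93, 163.93], [-17.29, 119.83], [-79.2, 71.16], [3.27, 140.29], [-89.18, 269.18], [5.43, 117.66], [-154.24, 154.24]. Speed limits (degrees/s): [147.25, 147.25, 180, 180, 180, 180, 180].

INTERFACE

Orientations are given as a 3x3 rotation matrix whose columns are the frame's x, y, z axes.
In Python, from bench import readout, cams, order, robot gives the robot as it stands.
- The arm moves only by the tool step_arm, never from a script. Its arguments are lists of equal length, an entry for each row: "delta_pos": the shift along the tool's x, y, z in units of 40 mm (1.0 is 40 mm), a list of three; "delta_rot": the turn, a rotation vector about the tool's x, y, z in units of 8 degrees (1.0 is 8 degrees), a list of three; "grip": the opening, from 0 (shut) to 1 (fully open). A call has 1 to 8 rows; each row is the pose to reach, as a shift and turn from the pose commanded when the call began, along the tool's axes at that moment; what a row does not reach only later rows make up. A row lasts 1/10 s, in which the tool goes at most 50 mm and 8.59 degrees, less where a joint would pass 70% of its speed; a pose out of reach is approached as far as the arm can. A call with a gripper value outside its range is refused whole. The fingers move at their own pace and stop on an object; "grip_force" is the grip in N (left out, the last holds). Time passes only in rows, so rows that repeat a pose let the fingers close. It gives the time, the measured TCP pose, the force, the opening and the grip force at its end, in the units of the state.
- readout.state(): the state, without advancing time (a new reading comes with each control period).
- cams.read_camera(name): name is "scene" or "top"; returns a dict with "pixels" (420x560x3 uint8, red, green, blue), "intrinsics" (3x3 intrinsics, pixels), "origin" and "rotation" of the camera in the world. Camera axes: x right, y down, z forward; pixel columns grow to the right and rows downward; lengths in m; the calibration is good to about 2 mm. A picture is of the moment at which its call begins. There is no depth.
- order.job_done(): hands the job in; it is judged then, once.
The state is a dict: "time": time; "qpos": joint angles; "joint_velocities": joint speeds; "tau": joint torques, N m; "eef_pos": TCP position; "ee_rot": TCP orientation; "contact_force": force on the tool from outside, world axes, zero at the start; "torque": the same for the moment, N m; "gripper_width": finger opening in m; "grasp_force": force on a finger pad.
Only numpy, scipy, OpenCV 4.12 (cv2) and the standard library are available. Lean on these libraries where they do the work, as an engineer would, in place of code of your own. Each camera call takes 0.05 s, during which the arm holds its last target. There are 200 camera calls.

TASK

Lift the lid of the wooden socket case right back until it rests on its stop and leave it open. Then find, by trying, which of the two big sockets goes all the way down over the hex nut on the plaster mould's clamp, and see that the sockets that do not fit stand upright in the case. Finish still gripping the right socket, upright and pressed fully home over the nut; do not let go, and leave the other things on the bench where they are.

Things in the scene. Friction and masses are not known exactly. Their poses are not given: they have to be found in the camera images.
- case: Wooden socket case fixed to the bench, 130 x 320 x 85 mm (x, y, z) outside, walls and floor 8 mm, lid on top. Origin: centre of the underside; hinge on its +x rim. The sockets stand on its floor (8 mm above the origin) near x = 0 in stalls at about y = -90, 0, +90 mm, parted by two battens 12 mm high, 6 mm thick at y = -45, +45 mm.
- lid (a joint): Opening of the case's plywood lid (8 mm thick, 130 x 320 mm, 0.25 kg): 0 closed, 1.85 rad on its stop, leaning back. Free hinge: it falls shut if let go below about 1.55 rad and falls open onto the stop beyond about 1.6 rad.
- lid_handle (a point): Middle of the lid's bar handle: round dark bar 11 mm thick, 100 mm long along the case's y, standing 35 mm clear above the lid (bar axis to lid top), on posts near its ends. 100 mm in front of the hinge line and 43 mm above it when closed. It swings with the lid.
- lid_hinge (a point): Middle of the lid's hinge line, on the case's +x top rim; the hinge axis is the case's y axis, the lid swings up and over towards +x of the case. Its axes turn with the lid.
- socket_a: One of two big steel sockets that look alike; with the slim one they stand mouth down in the case, in any order. 66 mm tall, about 0.3 kg. Round foot 46 mm in diameter, 32 mm high; above it a solid hexagon grip 34 mm across flats. Hexagon bore below, 30 mm deep, in line with it. Origin: centre of the underside (mouth), z up; two flats of grip and bore face its +y and -y.
- socket_b: The other big socket, outside like socket_a, same origin and axes. One of the two bores is too small for the nut (the socket stops on top of it, mouth 12 mm or more above nut_seat), the other fits (25.6 mm across flats, mouth bevelled 1 mm: turned into line with the nut it slides right down to nut_seat). Only trying tells which is which.
- socket_slim: A plainly smaller socket, far too small for the nut: 56 mm tall, round foot 30 mm in diameter and 32 mm high, hexagon grip 22 mm across flats above. It stands in the case with the big ones. Origin: centre of the underside.
- mould: Plaster mould 130 x 130 mm on a 170 x 170 mm plywood board, fixed to the bench, clamped by a dark steel strap 50 (x) x 150 mm (y) with one hex nut in its middle. Origin: centre of the underside. The nut cannot turn: 24 mm across flats, 16 mm high, bevelled top, on the origin's vertical axis; two of its flats face the mould's +y and -y. A 16 mm stud stands 6 mm above the nut.
- nut_top (a point): Centre of the nut's top face, 86 mm above the bench.
- nut_seat (a point): On the nut's axis at its foot, on the flat top of the strap, 70 mm above the bench: a seated socket's mouth rests here.
- glass_spool: Bystander: cast glass spool, 104 mm tall, foot 100 mm across. Origin: centre of the underside.
- tape_measure: Bystander: yellow tape measure 70 x 35 x 58 mm. Origin: centre of the underside.
- brush: Bystander: hand brush lying on the bench beyond the work.
Mind the look-alikes: they are no part of the job. What is shaped like the mould but yellow is not meant.

How it is judged:
By the outcome, as a careful person would: the job done as asked, in the order asked, and still so for the second after the job is handed in, while the arm keeps its last pose, push and grip.
It also fails if it takes over 72 s, if anything falls off the work surface, if the arm or the gripper's body presses on something with over 40 N, if the wrist force passes 120 N, or if a joint passes its speed limit or range.

## Working session

There is one attempt and no reset: what is moved stays moved. The work goes in short steps, Python scripts to look and compute and a tool call to move; the robot and the scene stay as the last step left them, time stands still between calls to the robot, and variables do not carry over. Pictures are saved under pics/ and viewed, at most 10 in all, crops included, and the job is handed in when it is done.

Besides the shell and the picture viewer there is one more tool, called after "Call:" as a command line: name --argument value ..., lists and objects as JSON in quotes. step_arm: Moves the arm, as the interface text tells. Its arguments: {"type":"object","properties":{"delta_pos":{"type":"array","items":{"type":"array","items":{"type":"number"}}},"delta_rot":{"type":"array","items":{"type":"array","items":{"type":"number"}}},"grip":{"type":"array","items":{"type":"number"}},"grip_force":{"type":"number"}},"required":["delta_pos","delta_rot","grip"]}

```bash
mkdir -p pics; ls; python3 - <<'E'
from bench import readout, cams, order, robot
import cv2, numpy as np
s=readout.state(); print({k:np.round(v,3).tolist() for k,v in s.items()})
for n in ("scene","top"):
    c=cams.read_camera(n); cv2.imwrite(f"pics/{n}0.png",c["pixels"][:,:,::-1]); print(n,c["intrinsics"].tolist(),np.round(c["origin"],4),np.round(c["rotation"],4).tolist())
print(robot.grip_point_offset)
E
```

```text
pics
{'time': 0.0, 'qpos': [75.122, 18.439, -4.014, 83.175, 1.296, 78.541, -3.263], 'joint_velocities': [-0.033, -0.036, -0.156, 0.046, 0.017, 0.03, -0.001], 'tau': [0.001, -49.129, -0.404, -31.252, -0.064, 0.044, 0.0], 'eef_pos': [0.176, -0.625, 0.221], 'ee_rot': [[0.963, 0.27, -0.001], [0.27, -0.963, 0.002], [-0.0, -0.002, -1.0]], 'contact_force': [0.06, 0.532, -0.376], 'torque': [0.019, -0.032, -0.003], 'grasp_force': 0.0, 'gripper_width': 0.087}
scene [[381.05197282868124, 0.0, 276.82359663250054], [0.0, 381.05197282868124, 211.29396242007124], [0.0, 0.0, 1.0]] [1.098  0.5552 0.967 ] [[-0.7004, 0.5711, -0.4281], [0.7137, 0.5521, -0.4311], [-0.0099, -0.6075, -0.7943]]
top [[414.1550131794133, 0.0, 274.98648998668386], [0.0, 414.1550131794133, 207.50744772231155], [0.0, 0.0, 1.0]] [0.4195 0.0891 1.1316] [[-0.0105, -0.9813, 0.192], [-0.9999, 0.0121, 0.007], [-0.0091, -0.1919, -0.9814]]
0.0187
```

View pics/scene0.png

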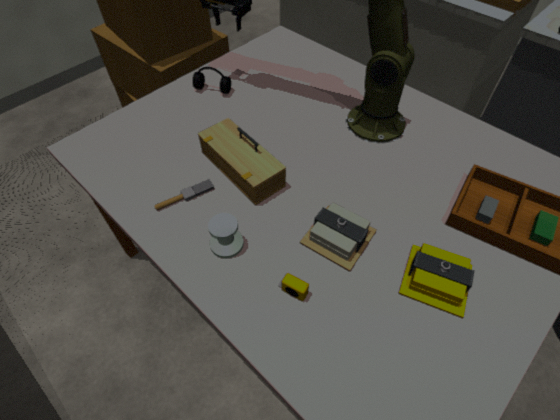

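View pics/top0.png

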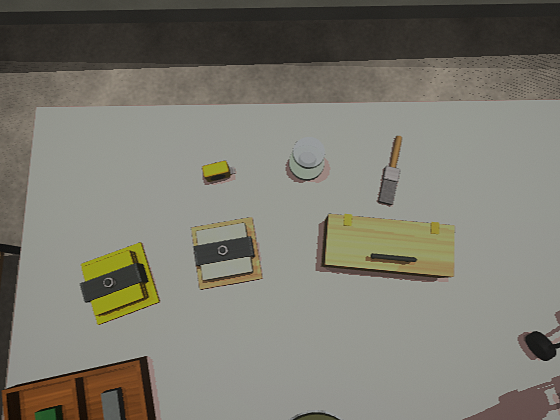

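Top view: closed case at (390,245), with yellow hinges on its far rim (348,219 / 435,228) and the dark handle at (393,258). There are two mould shapes: the white plaster one, nut at top (223,251) / scene (341,222), and the yellow decoy at top (110,282) / scene (445,265). The white one fits the description, since the yellow one is excluded. Next: measuring, plus one confirming crop.

```bash
cat > h.py <<'E'
from bench import readout, cams, order, robot
import cv2, numpy as np
def ray(c,uv):
    d=np.linalg.inv(c["intrinsics"])@np.array([uv[0],uv[1],1.]); return np.array(c["origin"]),np.array(c["rotation"])@d
def onz(c,uv,z):
    o,d=ray(c,uv); return o+d*(z-o[2])/d[2]
def tri(c1,u1,c2,u2):
    (o1,d1),(o2,d2)=ray(c1,u1),ray(c2,u2)
    a,b=np.linalg.lstsq(np.c_[d1,-d2],o2-o1,rcond=None)[0]
    p,q=o1+a*d1,o2+b*d2; return (p+q)/2,np.linalg.norm(p-q)
def proj(c,p):
    v=np.array(c["rotation"]).T@(np.array(p)-c["origin"]); v=np.array(c["intrinsics"])@v; return v[:2]/v[2]
def comps(mask,x0,y0,x1,y1,amin=30):
    m=np.zeros(mask.shape,np.uint8); m[y0:y1,x0:x1]=(mask[y0:y1,x0:x1]>0)
    cs,_=cv2.findContours(m,cv2.RETR_EXTERNAL,cv2.CHAIN_APPROX_NONE)
    return sorted([c for c in cs if cv2.contourArea(c)>=amin],key=cv2.contourArea,reverse=True)
def both():
    return cams.read_camera("scene"),cams.read_camera("top")
E
python3 - <<'E'
from h import *
S,T=both()
np.set_printoptions(precision=4,suppress=True)
out={}
for n,c,box in (("scene",S,(225,120,265,158)),("top",T,(355,245,430,268))):
    g=c["pixels"].max(2); k=comps(g<70,*box)
    r=cv2.minAreaRect(k[0]); out[n]=r; print(n,"handle",r,[cv2.contourArea(q) for q in k])
# lid outline
for n,c,box in (("scene",S,(185,110,300,205)),("top",T,(315,205,470,285))):
    hsv=cv2.cvtColor(c["pixels"],cv2.COLOR_RGB2HSV); k=comps(cv2.inRange(hsv,(15,70,90),(35,255,255)),*box)
    print(n,"lid",cv2.boxPoints(cv2.minAreaRect(k[0])).tolist(),cv2.approxPolyDP(k[0],4,True)[:,0].tolist())
    if n=="top":
        for p in cv2.boxPoints(cv2.minAreaRect(k[0])): print(onz(c,p,.093))
# strap on white mould
for n,c,box in (("scene",S,(305,195,380,260)),("top",T,(188,225,262,280))):
    g=c["pixels"].max(2); k=comps(g<90,*box); print(n,"strap",cv2.minAreaRect(k[0]),cv2.boxPoints(cv2.minAreaRect(k[0])).tolist())
a=cv2.resize(S["pixels"][190:270,295:385],None,fx=5,fy=5,interpolation=2)[:400,:400]
b=cv2.resize(T["pixels"][210:290,185:265],None,fx=5,fy=5,interpolation=2)
cv2.imwrite("pics/crop1.png",np.hstack([a,b])[:,:,::-1])
E
```

```text
scene handle ((247.49490356445312, 138.92893981933594), (30.17718505859375, 7.1034770011901855), 40.91438674926758) [95.5]
top handle ((393.4124755859375, 257.4922790527344), (45.26531219482422, 4.951351642608643), 5.04245138168335) [170.5]
scene lid [[196.45513916015625, 135.73793029785156], [220.01376342773438, 109.2344741821289], [285.0, 166.99998474121094], [261.4413757324219, 193.50344848632812]] [[198, 134], [253, 186], [285, 167], [259, 145], [261, 152], [255, 153], [228, 118]]
top lid [[323.2866516113281, 264.3826904296875], [328.1130676269531, 211.8954620361328], [457.7069396972656, 223.8121337890625], [452.8805236816406, 276.29937744140625]] [[328, 215], [325, 264], [453, 275], [453, 225]]
[ 0.4772 -0.0221  0.093 ]
[ 0.6097 -0.0387  0.093 ]
[ 0.5751 -0.3645  0.093 ]
[ 0.4446 -0.3403  0.093 ]
scene strap ((339.9772033691406, 235.25294494628906), (60.40673065185547, 42.214900970458984), 19.179006576538086) [[304.5159912109375, 245.2664337158203], [318.38446044921875, 205.3946075439453], [375.43841552734375, 225.2394561767578], [361.5699462890625, 265.11126708984375]]
top strap ((223.78378295898438, 252.70269775390625), (27.290233612060547, 59.18363571166992), 80.53767395019531) [[192.35134887695312, 244.1081085205078], [250.729736328125, 234.3783721923828], [255.21621704101562, 261.29730224609375], [196.83782958984375, 271.02703857421875]]
```

View pics/crop1.png

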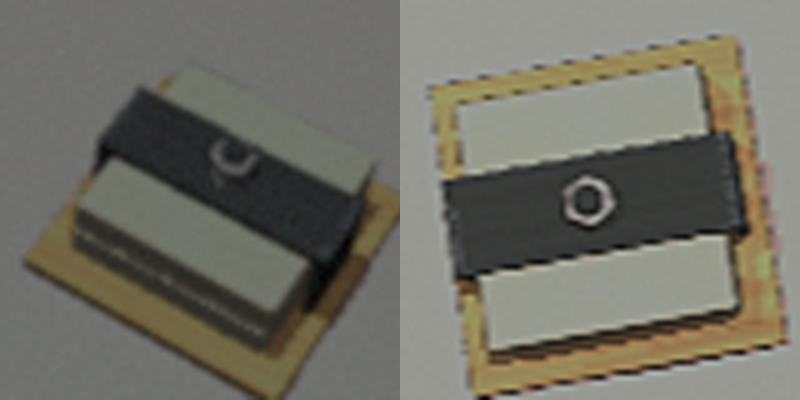

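Crop: the white plaster mould with its strap; the nut shows as a bright ring at scene (341.6,221) and top (222.5,250). It is the plaster mould, not the yellow one. Now the refined measurements.

```bash
python3 - <<'E'
from h import *
np.set_printoptions(precision=4,suppress=True)
S,T=both()
print("handle", tri(S,(247.5,138.9),T,(393.4,257.5)))
u=np.array([np.cos(np.deg2rad(5.04)),np.sin(np.deg2rad(5.04))])*22
for s in(-1,1): print(" h end",onz(T,np.array([393.4,257.5])+s*u,.128))
c=onz(T,(393.4,257.5),.128);print("handle@.128",c)
# nut ring
for n,cm,box in(("scene",S,(333,213,349,228)),("top",T,(213,242,232,259))):
    g=cm["pixels"].max(2).astype(int); x0,y0,x1,y1=box; ys,xs=np.nonzero(g[y0:y1,x0:x1]>110)
    uv=(xs.mean()+x0,ys.mean()+y0); mm=((xs.min()+xs.max())/2+x0,(ys.min()+ys.max())/2+y0); print(n,uv,mm,len(xs)); 
    if n=="top": print("nut",onz(cm,uv,.086),onz(cm,mm,.086)); tu=uv
    else: su=uv; print(onz(cm,uv,.086))
print(tri(S,su,T,tu))
# board
hsv=cv2.cvtColor(T["pixels"],cv2.COLOR_RGB2HSV); k=comps(cv2.inRange(hsv,(8,60,80),(35,255,255)),180,205,275,300)
h=cv2.convexHull(np.vstack(k)); r=cv2.minAreaRect(h); P=np.array([onz(T,p,.012) for p in cv2.boxPoints(r)])
print(P,P.mean(0)); 
for i in range(4):
    e=P[(i+1)%4]-P[i]; print(np.linalg.norm(e),np.rad2deg(np.arctan2(e[1],e[0])))
# strap edges in world
g=T["pixels"].max(2); m=(g<75); k=comps(m,185,225,262,275)
h=k[0]; P=np.array([onz(T,p,.07)[:2] for p in cv2.boxPoints(cv2.minAreaRect(h))]); print("strap",P,P.mean(0))
for i in range(4):
    e=P[(i+1)%4]-P[i]; print(np.linalg.norm(e),np.rad2deg(np.arctan2(e[1],e[0])))
E
```

```text
handle (array([ 0.4902, -0.1906,  0.1125]), np.float64(0.0024085671159677583))
 h end [ 0.4951 -0.135   0.128 ]
 h end [ 0.4847 -0.2396  0.128 ]
handle@.128 [ 0.4899 -0.1874  0.128 ]
scene (np.float64(344.5609756097561), np.float64(214.82926829268294)) (np.float64(343.0), np.float64(216.0)) 41
[0.4965 0.2265 0.086 ]
top (np.float64(222.71428571428572), np.float64(249.74285714285713)) (np.float64(222.5), np.float64(249.5)) 35
nut [0.5171 0.2297 0.086 ] [0.5177 0.2302 0.086 ]
(array([0.5129, 0.2305, 0.1063]), np.float64(0.008558537714695114))
[[0.5877 0.3329 0.012 ]
 [0.6148 0.1603 0.012 ]
 [0.4468 0.1327 0.012 ]
 [0.4211 0.3005 0.012 ]] [0.5176 0.2316 0.012 ]
0.1747207404479715 -81.08022486097286
0.1701929738172454 -170.68036512369758
0.1697560209614246 98.7233161371656
0.16971835079398 10.997598215659124
strap [[0.5315 0.3093]
 [0.5548 0.16  ]
 [0.4981 0.1506]
 [0.4752 0.2984]] [0.5149 0.2296]
0.15112782619080442 -81.13952123673798
0.05751725797010291 -170.56347098305648
0.14958396983800792 98.79043257800924
0.05737074505083759 10.98042472385977
```

```bash
cat >> h.py <<'E'
from scipy.spatial.transform import Rotation as Rn
np.set_printoptions(precision=4,suppress=True)
def pose(yaw_y,tilt=0):
    """tool down, tool y axis at world angle yaw_y (deg); tilt about tool x (deg)"""
    a=np.deg2rad(yaw_y); y=np.array([np.cos(a),np.sin(a),0]); z=np.array([0,0,-1.]); x=np.cross(y,z)
    return np.c_[x,y,z]@Rn.from_euler('x',tilt,degrees=True).as_matrix()
def go(p,R=None,s=None):
    s=s or readout.state(); R0=np.array(s["ee_rot"]); d=R0.T@(np.array(p)-s["eef_pos"])/.04
    r=np.zeros(3) if R is None else np.rad2deg(Rn.from_matrix(R0.T@R).as_rotvec())/8
    print("dpos",np.round(d,3),"drot",np.round(r,3),"rows",np.ceil(max(np.linalg.norm(d)*.8,np.linalg.norm(r)*8/8.59)))
E
python3 - <<'E'
from h import *
go((.490,-.190,.20),pose(-5.8)); go((.490,-.190,.20),pose(174.2))
E
```

```text
dpos [10.51  -8.36   0.559] drot [-0.004 -0.002 -8.564] rows 11.0
dpos [10.51  -8.36   0.559] drot [-0.002  0.004 13.936] rows 13.0
```

Call:
step_arm --delta_pos '[[1.2,-0.9,0],[2.3,-1.8,0],[3.5,-2.8,0],[4.6,-3.6,0],[5.7,-4.5,0.1],[6.8,-5.4,0.2],[7.9,-6.3,0.3],[9,-7.2,0.4]]' --delta_rot '[[0,0,-1],[0,0,-2],[0,0,-3],[0,0,-4],[0,0,-5],[0,0,-6],[0,0,-7],[0,0,-8]]' --grip '[0.5,0.5,0.5,0.5,0.5,0.5,0.5,0.5]' --grip_force 12

```text
time: 1.1
eef_pos: [0.41, -0.2997, 0.211]
ee_rot: [[0.174, 0.985, 0.0], [0.985, -0.174, -0.001], [-0.001, 0.001, -1.0]]
contact_force: [0.4, -0.3, -0.4]
gripper_width: 0.0444
grasp_force: 0.0
```

```bash
python3 - <<'E'
from h import *
s=readout.state();print(s['time'],s['eef_pos'],s['qpos'],s['gripper_width'])
go((.490,-.190,.16),pose(-5.8)); go((.490,-.190,.107),pose(-5.8))
E
```

```text
1.1 [ 0.41   -0.2997  0.211 ] [ 57.4806   2.5159 -24.8786 103.2078   1.1337  74.457   22.3271] 0.0443516918403523
dpos [3.05  1.493 1.272] drot [ 0.005  0.007 -0.524] rows 3.0
dpos [3.051 1.492 2.597] drot [ 0.005  0.007 -0.524] rows 4.0
```

Call:
step_arm --delta_pos '[[1.0,0.5,0.4],[2.1,1.0,0.9],[3.05,1.5,1.27],[3.05,1.5,1.27],[3.05,1.5,1.9],[3.05,1.5,2.6],[3.05,1.5,2.6],[3.05,1.5,2.6]]' --delta_rot '[[0,0,-0.5],[0,0,-0.5],[0,0,-0.5],[0,0,-0.5],[0,0,-0.5],[0,0,-0.5],[0,0,-0.5],[0,0,-0.5]]' --grip '[0.5,0.5,0.5,0.5,0.5,0.5,0.5,0.5]'

```text
time: 1.9
eef_pos: [0.4898, -0.1924, 0.107]
ee_rot: [[0.11, 0.994, -0.001], [0.994, -0.11, 0.0], [0.0, -0.001, -1.0]]
contact_force: [0.3, -0.1, 1.0]
gripper_width: 0.0435
grasp_force: 0.0
```

```bash
python3 - <<'E'
from h import *
s=readout.state();print(s['time'],s['eef_pos'],s['contact_force'])
S,T=both()
a=cv2.resize(S["pixels"][80:210,180:310],None,fx=3,fy=3,interpolation=2)
b=cv2.resize(T["pixels"][170:300,310:470],None,fx=2.5,fy=2.5,interpolation=2); b=cv2.resize(b,(400,390))
cv2.imwrite("pics/g1.png",np.hstack([a,b])[:,:,::-1])
E
```

```text
1.9 [ 0.4898 -0.1924  0.107 ] [ 0.2634 -0.0905  0.9813]
```

View pics/g1.png

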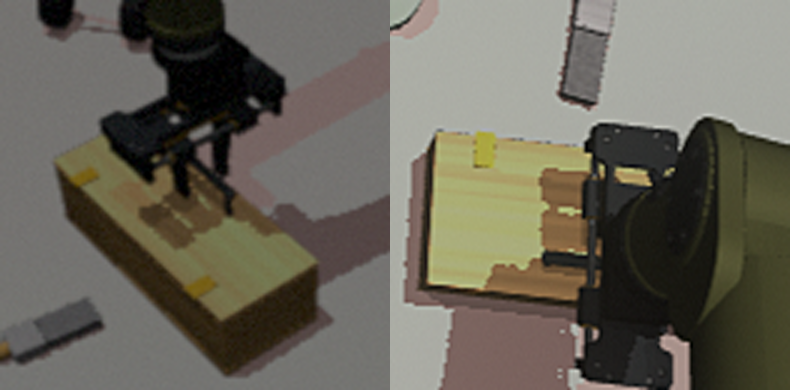

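The fingers straddle the handle bar: scene crop, fingers at (182,175) and (222,150), bar between them at (215,180). Closing.

Call:
step_arm --delta_pos '[[0,0,0],[0,0,0],[0,0,0],[0,0,0],[0,0,0]]' --delta_rot '[[0,0,0],[0,0,0],[0,0,0],[0,0,0],[0,0,0]]' --grip '[0.05,0.05,0.05,0.05,0.05]'

```text
time: 2.5
eef_pos: [0.49, -0.1922, 0.1068]
ee_rot: [[0.11, 0.994, 0.0], [0.994, -0.11, -0.0], [-0.0, 0.0, -1.0]]
contact_force: [-0.4, -0.1, -0.4]
gripper_width: 0.0116
grasp_force: 0.0
```

```bash
python3 - <<'E'
from h import *
s=readout.state();print(s['time'],s['eef_pos'],s['contact_force'],s['gripper_width'],s['grasp_force'])
# arc in tool units (tool y=case +x, tool z=down), rel. to closed bar, lid angle deg
for th in range(0,106,5):
    a=np.deg2rad(th); x=-.1*np.cos(a)+.043*np.sin(a)+.1; z=.1*np.sin(a)+.043*np.cos(a)-.043
    print(th,np.round([x/.04,-z/.04],2))
E
```

```text
2.5 [ 0.49   -0.1922  0.1068] [-0.4004 -0.1322 -0.4052] 0.011586300159985283 0.0
0 [ 0. -0.]
5 [ 0.1  -0.21]
10 [ 0.22 -0.42]
15 [ 0.36 -0.61]
20 [ 0.52 -0.79]
25 [ 0.69 -0.96]
30 [ 0.87 -1.11]
35 [ 1.07 -1.24]
40 [ 1.28 -1.36]
45 [ 1.49 -1.45]
50 [ 1.72 -1.53]
55 [ 1.95 -1.59]
60 [ 2.18 -1.63]
65 [ 2.42 -1.65]
70 [ 2.66 -1.64]
75 [ 2.89 -1.62]
80 [ 3.12 -1.57]
85 [ 3.35 -1.51]
90 [ 3.58 -1.43]
95 [ 3.79 -1.32]
100 [ 3.99 -1.2 ]
105 [ 4.19 -1.06]
```

Call:
step_arm --delta_pos '[[0,0,0],[0,0,0],[0,0.05,-0.1],[0,0.1,-0.21],[0,0.22,-0.42],[0,0.36,-0.61],[0,0.52,-0.79],[0,0.52,-0.79]]' --delta_rot '[[0,0,0],[0,0,0],[0,0,0],[0,0,0],[0,0,0],[0,0,0],[0,0,0],[0,0,0]]' --grip '[0.0,0.0,0.0,0.0,0.0,0,0,0]'

```text
time: 3.3
eef_pos: [0.512, -0.1946, 0.1398]
ee_rot: [[0.11, 0.994, 0.001], [0.994, -0.11, -0.001], [-0.0, 0.001, -1.0]]
contact_force: [-1.2, -0.3, -1.1]
gripper_width: 0.0101
grasp_force: 12.1
```

Call:
step_arm --delta_pos '[[0,0.17,-0.17],[0,0.35,-0.32],[0,0.55,-0.45],[0,0.76,-0.57],[0,0.97,-0.66],[0,1.2,-0.74],[0,1.43,-0.8],[0,1.66,-0.84]]' --delta_rot '[[0,0,0],[0,0,0],[0,0,0],[0,0,0],[0,0,0],[0,0,0],[0,0,0],[0,0,0]]' --grip '[0.0,0.0,0.0,0.0,0.0,0,0,0]'

```text
time: 4.1
eef_pos: [0.5773, -0.2018, 0.172]
ee_rot: [[0.11, 0.994, -0.0], [0.994, -0.11, 0.0], [0.0, -0.0, -1.0]]
contact_force: [-1.5, 0.3, -4.3]
gripper_width: 0.0098
grasp_force: 12.2
```

Call:
step_arm --delta_pos '[[0,0.24,-0.02],[0,0.48,-0.01],[0,0.71,0.01],[0,0.94,0.06],[0,1.17,0.12],[0,1.4,0.2],[0,1.61,0.31],[0,1.61,0.31]]' --delta_rot '[[0,0,0],[0,0,0],[0,0,0],[0,0,0],[0,0,0],[0,0,0],[0,0,0],[0,0,0]]' --grip '[0.0,0.0,0.0,0.0,0.0,0,0,0]'

```text
time: 4.9
eef_pos: [0.6419, -0.209, 0.1587]
ee_rot: [[0.11, 0.994, 0.001], [0.994, -0.11, 0.0], [0.0, 0.001, -1.0]]
contact_force: [-0.6, -0.6, -2.8]
gripper_width: 0.0105
grasp_force: 12.1
```

Call:
step_arm --delta_pos '[[0,0.2,0.12],[0,0.32,0.2],[0,0.36,0.23],[0,0.36,0.23]]' --delta_rot '[[0,0,0],[0,0,0],[0,0,0],[0,0,0]]' --grip '[0.0,0.0,0.0,0.0]'

```text
time: 5.3
eef_pos: [0.6551, -0.2104, 0.1501]
ee_rot: [[0.11, 0.994, -0.0], [0.994, -0.11, 0.0], [0.0, -0.0, -1.0]]
contact_force: [-1.6, -0.7, -2.6]
gripper_width: 0.01
grasp_force: 12.1
```

Call:
step_arm --delta_pos '[[0,0.1,0],[0,0.2,0],[0,0.22,0],[0,0.25,-0.3],[0,0.4,-0.8],[0,0.5,-1.6],[0,0.5,-2.6],[0,0.5,-3.4]]' --delta_rot '[[0,0,0],[0,0,0],[0,0,0],[0,0,0],[0,0,0],[0,0,0],[0,0,0],[0,0,0]]' --grip '[0.3,0.3,0.3,0.3,0.3,0.3,0.3,0.3]'

```text
time: 6.1
eef_pos: [0.6765, -0.2126, 0.291]
ee_rot: [[0.11, 0.994, 0.006], [0.994, -0.11, -0.001], [-0.0, 0.006, -1.0]]
contact_force: [0.4, 0.2, 0.7]
gripper_width: 0.026
grasp_force: 0.0
```

Call:
step_arm --delta_pos '[[1,-1,0],[2,-1.8,0],[3,-2.6,0],[4,-3.4,0],[5,-4.2,0],[6,-5,0],[7,-5,0],[7.7,-5,0]]' --delta_rot '[[0,0,-1],[0,0,-2],[0,0,-3],[0,0,-4],[0,0,-5],[0,0,-6],[0,0,-7],[0,0,-8]]' --grip '[0.7,0.7,0.7,0.7,0.7,0.7,0.7,0.7]'

```text
time: 6.9
eef_pos: [0.5095, 0.1209, 0.2894]
ee_rot: [[-0.851, 0.525, 0.007], [0.525, 0.851, -0.001], [-0.006, 0.003, -1.0]]
contact_force: [1.4, 0.7, 0.1]
gripper_width: 0.0607
grasp_force: 0.0
```

```bash
python3 - <<'E'
from h import *
s=readout.state();print(s['time'],s['eef_pos'],s['qpos'],s['ee_rot'][:,1])
S,T=both()
cv2.imwrite("pics/s2.png",S["pixels"][:,:,::-1]);cv2.imwrite("pics/t2.png",T["pixels"][:,:,::-1])
a=cv2.resize(S["pixels"][80:210,175:310],(405,390),interpolation=2)
b=cv2.resize(T["pixels"][170:300,315:470],None,fx=2.5,fy=3,interpolation=2)
cv2.imwrite("pics/g2.png",np.hstack([a,b])[:,:,::-1])
E
```

```text
6.9 [0.5095 0.1209 0.2894] [ 32.5711   4.195  -50.9304  93.786    3.4351  83.2129  39.6388] [0.5253 0.8509 0.0031]
```

View pics/g2.png

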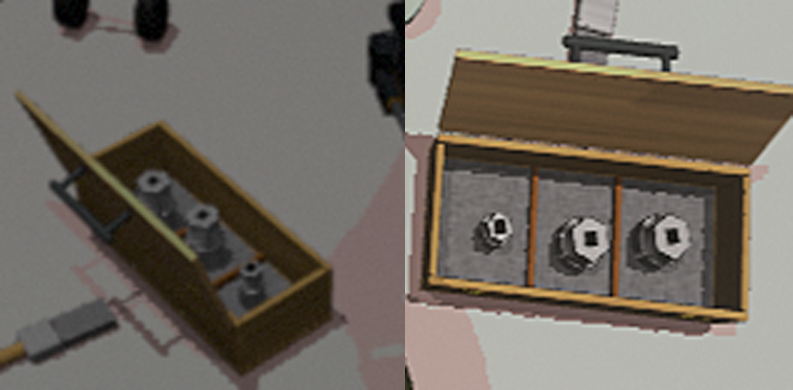

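The lid leans back on its stop, with the handle behind it. Sockets in the top view: slim at (350,247), big at (388,250) in the middle stall, and big at (420,249) in the -y stall. Now measuring the hex tops and their turn.

```bash
cat > hexm.py <<'E'
from h import *
def hexfit(T,cx,cy,z,thr,r=14,af=.034):
    pim=T["pixels"].astype(np.float32).mean(2)
    x0,y0=int(cx-r),int(cy-r); K=8
    up=cv2.resize(pim[y0:y0+2*r,x0:x0+2*r],None,fx=K,fy=K,interpolation=cv2.INTER_CUBIC)
    k=max(cv2.findContours((up>thr).astype(np.uint8),cv2.RETR_EXTERNAL,cv2.CHAIN_APPROX_NONE)[0],key=cv2.contourArea)[:,0]
    uv=(k+.5)/K-.5+[x0,y0]
    P=np.array([onz(T,u,z)[:2] for u in uv])
    m=cv2.moments(P.astype(np.float32).reshape(-1,1,2)*1000); c=np.array([m['m10'],m['m01']])/m['m00']/1000
    # support widths over direction: flats where width is minimal
    A=np.arange(0,180,1.); w=np.array([np.ptp(P@[np.cos(np.deg2rad(a)),np.sin(np.deg2rad(a))]) for a in A])
    w6=(w[:60]+w[60:120]+w[120:])/3; ph=-np.angle(np.sum(w6*np.exp(1j*A[:60]*np.pi/30)));
    flat=(np.rad2deg(ph)*-1/6+30)%60; 
    return c,m['m00'],w6.min(),w6.max(),A[w6.argmin()],flat
E
python3 - <<'E'
from hexm import *
T=cams.read_camera("top"); g=T["pixels"].astype(float).mean(2)
print(g[238:262,378:398].astype(int))
for n,(u,v) in dict(mid=(388,250),right=(421,249),slim=(351,246)).items():
    for thr in (110,125,140): print(n,thr,*hexfit(T,u,v,.074 if n!="slim" else .064,thr))
E
```

```text
[[102 104 110 108 111 113 115 117 117 114 111 111 112 116 121 118 114 111
  115  87]
 [113 115 111 111 116 117 114 113 111 109 104 103 104 109 112 112 110 111
  122  93]
 [116 116 114 110 109 108 107 115 115 110 109 110 116 114 116 118 119 122
  126  91]
 [108 104 104 108 114 112 107 110 111 109 110 110 114 114 111 106 105 114
  120  89]
 [106 100  99 107  80  78  78  59  88 107 107  78  84 110 110 104 104 107
  112  82]
 [122 120  85 125 180 152  76  20 123 184 183 186 159  92  80 102 109 115
   86  44]
 [ 96  48 124 157 138 129  71 134 188 177 174 173 178 188 169 102  86 113
   89  43]
 [ 54  91 100  83  46 113 178 184 178 175 175 173 176 181 184 183 176 140
  114  86]
 [ 59  73  58  28 140 194 180 178 179 186 191 189 191 188 181 178 180 149
  117  84]
 [ 96  65  29  20 138 190 177 179 137  63  46  32   4  88 162 177 177 130
   98  86]
 [152  49  41  34 139 188 177 184 130  29  20  25  16  99 169 181 176 130
   97  83]
 [ 92  62  49  38 126 179 180 183 148  64  27  30  25  64 151 180 177 138
  110  83]
 [ 94  65  57  45  76 152 182 183 146  61  25  30  23  63 153 181 176 162
  111 
[... 1223 characters left out ...]
037281302651771195 35.0 35.5920411083869
right 110 [ 0.5244 -0.2783] 2380.2923199250363 0.07575532351720453 0.07939595817509641 11.0 11.444367849565776
right 125 [ 0.516  -0.2753] 932.3126626415178 0.034408599095317655 0.03717884498976819 35.0 36.270980117094105
right 140 [ 0.5159 -0.2751] 881.6788575318642 0.033354874530842654 0.036241567300048065 35.0 36.11741852955907
slim 110 [ 0.5307 -0.0963] 3291.35009485553 0.08489193540763228 0.08803107924893017 27.0 20.01467091908618
slim 125 [ 0.5271 -0.1027] 410.5900703172665 0.024045410842118486 0.02591189188875419 43.0 41.293911361971304
slim 140 [ 0.5271 -0.1028] 192.49153536953963 0.022304920535571066 0.0239945260415666 42.0 40.588934712226695
```

```bash
python3 - <<'E'
from hexm import *
s=readout.state()
go((.515,-.1922,.16),pose(95.5)); 
T=cams.read_camera("top"); T["pixels"]=cv2.imread("pics/top0.png")[:,:,::-1]
for thr in (85,95,105,115,125): print(thr,*hexfit(T,222.7,249.7,.086,thr,r=9))
g=T["pixels"].astype(float).mean(2); print(g[242:259,213:233].astype(int))
E
```

```text
dpos [-4.203 -6.541  3.208] drot [ 0.011  0.034 -4.691] rows 7.0
85 [0.5175 0.2308] 466.7002407796681 0.024505091093747624 0.02594902953508744 40.0 41.02770680596806
95 [0.5174 0.2299] 233.43690953985788 0.023981939003693362 0.025396361208714285 40.0 40.94602835205826
105 [0.5173 0.2296] 200.18593308422714 0.023458855201642165 0.02482649462984592 40.0 40.89286684336963
115 [0.5171 0.2292] 165.62987383105792 0.022924174873778097 0.0242628071769449 40.0 41.03423273118747
125 [0.5166 0.2282] 126.67647092649713 0.02224686889258401 0.022859531173115965 45.0 48.04766855338231
[[ 94  87  88  79  62  47  50  50  53  53  53  57  59  58  59  59  58  58
   58  56]
 [ 49  53  51  54  55  55  55  58  57  57  58  56  58  55  57  57  55  54
   58  56]
 [ 56  58  58  58  58  57  57  54  44  42  49  50  54  53  56  55  56  57
   59  56]
 [ 58  58  58  56  54  53  50  46  99 118  85  55  46  50  54  56  56  57
   55  56]
 [ 56  55  55  54  52  46  72 125 155 159 160 167 126  51  47  58  55  57
   56  54]
 [ 55  56  56  53  50  94 122 100  63  34  53 125 168 124  51  53  55  58
   58  58]
 [ 57  58  56
[... 222 characters left out ...]
  49  61
   59  60]
 [ 58  57  56  56  41 116 109  35  53  57  51  32  96 149 113  47  50  55
   54  55]
 [ 58  57  59  58  38 121 151  82  30  31  24  65 144 122  47  54  51  55
   55  57]
 [ 60  57  58  58  39  76 138 165 142 114 146 174 123  40  36  48  51  56
   57  57]
 [ 55  55  55  56  53  39  22  40  93 146 155  96  37  45  48  54  59  58
   59  59]
 [ 56  56  55  55  55  56  57  41  22  20  24  33  43  49  55  58  58  58
   58  58]
 [ 56  55  57  56  57  59  58  59  60  48  48  57  58  60  58  58  59  58
   56  55]
 [ 58  58  58  58  58  58  59  58  59  61  60  58  57  57  56  56  55  56
   56  54]
 [ 59  58  58  57  59  58  57  57  56  54  55  57  56  53  56  54  56  56
   53  58]]
```

Call:
step_arm --delta_pos '[[-0.6,-0.95,0],[-1.2,-1.9,0],[-1.8,-2.8,0],[-2.4,-3.75,0.5],[-3,-4.7,1],[-3.6,-5.6,2],[-4.2,-6.54,3],[-4.2,-6.54,3.2]]' --delta_rot '[[0,0,-1],[0,0,-2],[0,0,-3],[0,0,-4],[0,0,-4.69],[0,0,-4.69],[0,0,-4.69],[0,0,-4.69]]' --grip '[0.65,0.65,0.65,0.65,0.65,0.65,0.65,0.65]'

```text
time: 7.9
eef_pos: [0.5103, -0.2021, 0.1567]
ee_rot: [[-0.997, -0.082, -0.001], [-0.082, 0.997, -0.002], [0.001, -0.002, -1.0]]
contact_force: [0.7, -0.4, -0.1]
gripper_width: 0.0566
grasp_force: 0.0
```

```bash
python3 - <<'E'
from h import *
s=readout.state();print(s['eef_pos'],s['contact_force'],s['gripper_width'],s['qpos'])
go((.515,-.1922,.09),pose(95.5)); go((.515,-.1922,.044),pose(95.5))
E
```

```text
[ 0.5103 -0.2021  0.1567] [ 0.7428 -0.3811 -0.0505] 0.05655849188089903 [ 51.5386  11.5132 -36.4955 101.5439   7.4244  69.3317 107.6392]
dpos [-0.139  0.241  1.666] drot [-0.014 -0.007 -0.103] rows 2.0
dpos [-0.14   0.243  2.816] drot [-0.014 -0.007 -0.103] rows 3.0
```

Call:
step_arm --delta_pos '[[0,0,0],[0,0,0]]' --delta_rot '[[0,0,0],[0,0,0]]' --grip '[0.65,0.65]'

```text
time: 8.1
eef_pos: [0.512, -0.1965, 0.1587]
ee_rot: [[-0.996, -0.087, 0.0], [-0.087, 0.996, 0.001], [-0.0, 0.001, -1.0]]
contact_force: [-0.2, 0.6, 1.4]
gripper_width: 0.0566
grasp_force: 0.0
```

```bash
python3 - <<'E'
from h import *
s=readout.state();print(s['eef_pos'],s['contact_force'],s['gripper_width'])
go((.515,-.1922,.09),pose(95.5)); go((.515,-.1922,.044),pose(95.5))
E
```

```text
[ 0.512  -0.1965  0.1587] [-0.1733  0.5769  1.3868] 0.05663424179145874
dpos [-0.084  0.099  1.717] drot [ 0.004  0.003 -0.06 ] rows 2.0
dpos [-0.083  0.098  2.867] drot [ 0.004  0.003 -0.06 ] rows 3.0
```

Call:
step_arm --delta_pos '[[-0.08,0.1,0.8],[-0.08,0.1,1.7],[-0.08,0.1,1.7],[-0.08,0.1,1.7]]' --delta_rot '[[0,0,-0.06],[0,0,-0.06],[0,0,-0.06],[0,0,-0.06]]' --grip '[0.65,0.65,0.65,0.65]'

```text
time: 8.5
eef_pos: [0.5159, -0.1905, 0.0921]
ee_rot: [[-0.995, -0.1, 0.002], [-0.1, 0.995, -0.001], [-0.002, -0.001, -1.0]]
contact_force: [-0.1, -0.8, 0.5]
gripper_width: 0.0565
grasp_force: 0.0
```

```bash
python3 - <<'E'
from h import *
s=readout.state();print(s['eef_pos'],s['contact_force'],s['gripper_width'])
go((.515,-.1922,.044),pose(95.5))
E
```

```text
[ 0.5159 -0.1905  0.0921] [-0.1216 -0.7698  0.5499] 0.05650124351212611
dpos [ 0.029 -0.038  1.203] drot [-0.005  0.011  0.031] rows 1.0
```

Call:
step_arm --delta_pos '[[0.02,-0.03,0.6],[0.02,-0.03,1.15],[0.02,-0.03,1.15],[0.02,-0.03,1.15],[0.02,-0.03,1.15],[0.02,-0.03,1.15],[0.02,-0.03,1.15],[0.02,-0.03,1.15]]' --delta_rot '[[0,0,0],[0,0,0],[0,0,0],[0,0,0],[0,0,0],[0,0,0],[0,0,0],[0,0,0]]' --grip '[0.65,0.65,0.65,0.2,0.2,0.2,0.2,0.2]' --grip_force 40

```text
time: 9.3
eef_pos: [0.5151, -0.1928, 0.0456]
ee_rot: [[-0.995, -0.099, 0.002], [-0.099, 0.995, -0.001], [-0.002, -0.001, -1.0]]
contact_force: [0.0, 0.2, 6.1]
gripper_width: 0.0338
grasp_force: 39.5
```

Call:
step_arm --delta_pos '[[0,0,-0.4],[0,0,-1.1],[0,0,-1.9],[0,0,-2.7],[0,0,-3.4],[0,0,-3.4],[0,0,-3.4]]' --delta_rot '[[0,0,0],[0,0,0],[0,0,0],[0,0,0],[0,0,0],[0,0,0],[0,0,0]]' --grip '[0.2,0.2,0.2,0.2,0.2,0.2,0.2]'

```text
time: 10.0
eef_pos: [0.514, -0.1924, 0.1805]
ee_rot: [[-0.995, -0.099, 0.0], [-0.099, 0.995, -0.001], [-0.0, -0.001, -1.0]]
contact_force: [-0.2, -0.1, -3.1]
gripper_width: 0.0335
grasp_force: 39.5
```

```bash
python3 - <<'E'
from h import *
s=readout.state();print(s['eef_pos'],s['contact_force'],s['torque'],s['gripper_width'])
go((.5174,.230,.185),pose(99.5))
E
```

```text
[ 0.514  -0.1924  0.1805] [-0.2344 -0.0746 -3.12  ] [ 0.0696 -0.1256  0.0038] 0.033491972163768556
dpos [-1.131 10.499 -0.118] drot [-0.004  0.    -0.476] rows 9.0
```

Call:
step_arm --delta_pos '[[-0.1,0.8,0],[-0.2,1.7,0],[-0.3,2.7,0],[-0.4,3.7,0],[-0.5,4.7,0],[-0.6,5.7,0],[-0.7,6.7,0],[-0.8,7.7,0]]' --delta_rot '[[0,0,0],[0,0,0],[0,0,-0.2],[0,0,-0.48],[0,0,-0.48],[0,0,-0.48],[0,0,-0.48],[0,0,-0.48]]' --grip '[0.2,0.2,0.2,0.2,0.2,0.2,0.2,0.2]'

```text
time: 10.8
eef_pos: [0.5139, 0.1184, 0.1784]
ee_rot: [[-0.986, -0.165, -0.003], [-0.165, 0.986, -0.001], [0.003, -0.0, -1.0]]
contact_force: [1.1, -1.4, -3.2]
gripper_width: 0.034
grasp_force: 39.5
```

Call:
step_arm --delta_pos '[[-0.1,0.9,0],[-0.2,1.8,0],[-0.3,2.5,0],[-0.33,2.8,0],[-0.33,2.8,0],[-0.33,2.8,0],[-0.33,2.8,0]]' --delta_rot '[[0,0,0],[0,0,0],[0,0,0],[0,0,0],[0,0,0],[0,0,0],[0,0,0]]' --grip '[0.2,0.2,0.2,0.2,0.2,0.2,0.2]'

```text
time: 11.5
eef_pos: [0.5105, 0.2274, 0.1797]
ee_rot: [[-0.987, -0.163, -0.001], [-0.163, 0.987, -0.002], [0.001, -0.002, -1.0]]
contact_force: [-0.2, 0.0, -2.1]
gripper_width: 0.034
grasp_force: 39.5
```

```bash
python3 - <<'E'
from h import *
s=readout.state();print(s['time'],s['eef_pos'],s['contact_force'],s['torque'],s['gripper_width'])
go((.5174,.230,.135),pose(99.5))
S,T=both()
a=cv2.resize(S["pixels"][165:265,290:390],None,fx=4,fy=4,interpolation=2)
b=cv2.resize(T["pixels"][200:300,175:275],None,fx=4,fy=4,interpolation=2)
cv2.imwrite("pics/g3.png",np.hstack([a,b])[:,:,::-1])
E
```

```text
11.5 [0.5105 0.2274 0.1797] [-0.2201  0.0182 -2.0902] [ 0.1029 -0.1552 -0.0079] 0.03402287871108304
dpos [-0.182  0.039  1.117] drot [-0.012 -0.007 -0.018] rows 1.0
```

Call:
step_arm --delta_pos '[[-0.18,0.04,0.5],[-0.18,0.04,1.1],[-0.18,0.04,1.1],[-0.18,0.04,1.1],[-0.18,0.04,1.1]]' --delta_rot '[[0,0,0],[0,0,0],[0,0,0],[0,0,0],[0,0,0]]' --grip '[0.2,0.2,0.2,0.2,0.2]'

```text
time: 12.1
eef_pos: [0.5176, 0.2328, 0.1376]
ee_rot: [[-0.986, -0.165, 0.002], [-0.165, 0.986, 0.0], [-0.002, 0.0, -1.0]]
contact_force: [0.8, 0.8, -1.6]
gripper_width: 0.0342
grasp_force: 39.5
```

```bash
python3 - <<'E'
from h import *
s=readout.state();print(s['time'],s['eef_pos'],s['contact_force'],s['torque'],s['gripper_width'])
go((.5174,.230,.105),pose(99.5))
E
```

```text
12.1 [0.5176 0.2328 0.1376] [ 0.7949  0.795  -1.5866] [ 0.1594 -0.1671  0.0398] 0.03415751447113195
dpos [ 0.019 -0.067  0.816] drot [ 0.001  0.013 -0.   ] rows 1.0
```

Call:
step_arm --delta_pos '[[0.02,-0.06,0],[0.02,-0.06,0.2],[0.02,-0.06,0.35],[0.02,-0.06,0.45],[0.02,-0.06,0.55],[0.02,-0.06,0.55]]' --delta_rot '[[0,0,0],[0,0,0],[0,0,0],[0,0,0],[0,0,0],[0,0,0]]' --grip '[0.2,0.2,0.2,0.2,0.2,0.2]'

```text
time: 12.7
eef_pos: [0.5203, 0.2305, 0.1215]
ee_rot: [[-0.986, -0.165, 0.008], [-0.165, 0.986, -0.002], [-0.008, -0.003, -1.0]]
contact_force: [-7.4, -8.7, 37.3]
gripper_width: 0.0337
grasp_force: 40.0
```

```bash
python3 - <<'E'
from h import *
s=readout.state();print(s['time'],s['eef_pos'],s['contact_force'],s['torque'],s['gripper_width'])
go((.5174,.230,.105),pose(99.5))
E
```

```text
12.7 [0.5203 0.2305 0.1215] [-7.4393 -8.7157 37.2992] [-1.7226  1.6113 -0.0007] 0.03368025112813761
dpos [0.076 0.002 0.412] drot [-0.025  0.057 -0.003] rows 1.0
```

Call:
step_arm --delta_pos '[[0,0,-0.3],[0.08,-0.02,-0.3],[0.08,-0.02,-0.15],[0.08,-0.02,-0.05],[0.08,-0.02,-0.05]]' --delta_rot '[[0,0,0],[0,0,0],[0,0,0],[0,0,0],[0,0,0]]' --grip '[0.2,0.2,0.2,0.2,0.2]'

```text
time: 13.2
eef_pos: [0.5167, 0.2309, 0.1217]
ee_rot: [[-0.986, -0.166, 0.008], [-0.166, 0.986, 0.002], [-0.008, 0.0, -1.0]]
contact_force: [-4.6, -3.0, 30.9]
gripper_width: 0.0334
grasp_force: 40.0
```

Call:
step_arm --delta_pos '[[0,0,0],[0,0,0],[0,0,0],[0,0,0],[0.05,0,0],[0.05,-0.05,0],[0,-0.05,0],[-0.03,-0.03,0]]' --delta_rot '[[0,0,-0.5],[0,0,-0.7],[0,0,0.3],[0,0,0.6],[0,0,0],[0,0,-0.3],[0,0,0.3],[0,0,0]]' --grip '[0.2,0.2,0.2,0.2,0.2,0.2,0.2,0.2]'

```text
time: 14.0
eef_pos: [0.5178, 0.231, 0.1217]
ee_rot: [[-0.986, -0.165, 0.008], [-0.165, 0.986, 0.003], [-0.008, 0.002, -1.0]]
contact_force: [-5.2, -2.3, 30.9]
gripper_width: 0.0337
grasp_force: 40.0
```

Mouth stops about 14 mm above the seat, and turning and nudging it under 30 N changed nothing. This looks like the small bore, so it goes back to the middle stall.

Call:
step_arm --delta_pos '[[0,0,-0.4],[0,0,-1],[0,0,-1.6],[0,-0.6,-1.6],[0.1,-1.4,-1.6],[0.2,-2.4,-1.6],[0.3,-3.4,-1.6],[0.4,-4.4,-1.6]]' --delta_rot '[[0,0,0],[0,0,0],[0,0,0],[0,0,0],[0,0,0.2],[0,0,0.5],[0,0,0.5],[0,0,0.5]]' --grip '[0.2,0.2,0.2,0.2,0.2,0.2,0.2,0.2]'

```text
time: 14.8
eef_pos: [0.5265, 0.0498, 0.1788]
ee_rot: [[-0.995, -0.096, -0.003], [-0.096, 0.995, -0.0], [0.003, -0.0, -1.0]]
contact_force: [0.7, 0.2, -2.2]
gripper_width: 0.0337
grasp_force: 40.0
```

Call:
step_arm --delta_pos '[[0.1,-1,0],[0.1,-2,0],[0.2,-3,0],[0.2,-4,0],[0.2,-5,0],[0.2,-5.8,0],[0.2,-5.8,0],[0.2,-5.8,0]]' --delta_rot '[[0,0,0],[0,0,0],[0,0,0],[0,0,0],[0,0,0],[0,0,0],[0,0,0],[0,0,0]]' --grip '[0.2,0.2,0.2,0.2,0.2,0.2,0.2,0.2]'

```text
time: 15.6
eef_pos: [0.5411, -0.1803, 0.1785]
ee_rot: [[-0.996, -0.094, -0.003], [-0.094, 0.996, 0.002], [0.003, 0.003, -1.0]]
contact_force: [0.7, 0.9, -2.7]
gripper_width: 0.0338
grasp_force: 40.0
```

```bash
python3 - <<'E'
from h import *
s=readout.state();print(s['time'],s['eef_pos'],s['contact_force'],s['gripper_width'])
go((.515,-.1925,.1),pose(95.5));go((.515,-.1925,.047),pose(95.5))
E
```

```text
15.6 [ 0.5411 -0.1803  0.1785] [ 0.7435  0.9157 -2.73  ] 0.03375622469929709
dpos [ 0.671 -0.247  1.964] drot [ 0.019 -0.022 -0.013] rows 2.0
dpos [ 0.667 -0.251  3.289] drot [ 0.019 -0.022 -0.013] rows 3.0
```

Call:
step_arm --delta_pos '[[0.67,-0.25,0],[0.67,-0.25,0.7],[0.67,-0.25,1.4],[0.67,-0.25,1.9],[0.67,-0.25,1.9],[0.67,-0.25,1.9]]' --delta_rot '[[0,0,0],[0,0,0],[0,0,0],[0,0,0],[0,0,0],[0,0,0]]' --grip '[0.2,0.2,0.2,0.2,0.2,0.2]'

```text
time: 16.2
eef_pos: [0.5167, -0.191, 0.1043]
ee_rot: [[-0.995, -0.098, -0.001], [-0.098, 0.995, 0.001], [0.001, 0.001, -1.0]]
contact_force: [0.2, -0.3, -1.9]
gripper_width: 0.0338
grasp_force: 40.0
```

```bash
python3 - <<'E'
from h import *
s=readout.state();print(s['time'],s['eef_pos'],s['contact_force'],s['gripper_width'])
go((.515,-.1925,.047),pose(95.5))
E
```

```text
16.2 [ 0.5167 -0.191   0.1043] [ 0.1856 -0.2575 -1.8613] 0.03384643636690931
dpos [ 0.046 -0.034  1.433] drot [ 0.007 -0.005  0.018] rows 2.0
```

Call:
step_arm --delta_pos '[[0.04,-0.03,0.5],[0.04,-0.03,1.0],[0.04,-0.03,1.3],[0.04,-0.03,1.42],[0.04,-0.03,1.48],[0.04,-0.03,1.5]]' --delta_rot '[[0,0,0],[0,0,0],[0,0,0],[0,0,0],[0,0,0],[0,0,0]]' --grip '[0.2,0.2,0.2,0.2,0.2,0.2]'

```text
time: 16.8
eef_pos: [0.5161, -0.194, 0.045]
ee_rot: [[-0.995, -0.097, 0.001], [-0.097, 0.995, -0.001], [-0.001, -0.001, -1.0]]
contact_force: [-0.2, 1.0, -2.1]
gripper_width: 0.0334
grasp_force: 40.0
```

Call:
step_arm --delta_pos '[[0,0,0.05],[0,0,0.09],[0,0,0.09],[0,0,0.09]]' --delta_rot '[[0,0,0],[0,0,0],[0,0,0],[0,0,0]]' --grip '[0.2,0.2,0.2,0.2]'

```text
time: 17.2
eef_pos: [0.5164, -0.1941, 0.0444]
ee_rot: [[-0.995, -0.096, 0.001], [-0.096, 0.995, -0.002], [-0.0, -0.002, -1.0]]
contact_force: [-8.0, 2.5, 18.3]
gripper_width: 0.0336
grasp_force: 40.0
```

Call:
step_arm --delta_pos '[[0,0,0],[0,0,0],[0,0,0],[0,0,0],[0,0,-0.5],[0,0,-1.2],[0,0,-2],[0,0,-2.4]]' --delta_rot '[[0,0,0],[0,0,0],[0,0,0],[0,0,0],[0,0,0],[0,0,0],[0,0,0],[0,0,0]]' --grip '[0.65,0.65,0.65,0.65,0.65,0.65,0.65,0.65]'

```text
time: 18.0
eef_pos: [0.5167, -0.1942, 0.1392]
ee_rot: [[-0.995, -0.097, 0.003], [-0.097, 0.995, -0.001], [-0.003, -0.002, -1.0]]
contact_force: [1.5, 0.1, -0.0]
gripper_width: 0.057
grasp_force: 0.0
```

```bash
python3 - <<'E'
from h import *
s=readout.state();print(s['time'],s['eef_pos'],s['contact_force'],s['gripper_width'])
go((.516,-.2752,.1),pose(96))
E
```

```text
18.0 [ 0.5167 -0.1942  0.1392] [ 1.4951  0.0912 -0.038 ] 0.05701642785483824
dpos [ 0.217 -2.012  0.983] drot [-0.013  0.021 -0.058] rows 2.0
```

Call:
step_arm --delta_pos '[[0.1,-0.9,0],[0.2,-1.8,0],[0.22,-2.0,0.2],[0.22,-2.0,0.95],[0.22,-2.0,0.95],[0.22,-2.0,0.95]]' --delta_rot '[[0,0,0],[0,0,-0.06],[0,0,-0.06],[0,0,-0.06],[0,0,-0.06],[0,0,-0.06]]' --grip '[0.65,0.65,0.65,0.65,0.65,0.65]'

```text
time: 18.6
eef_pos: [0.5138, -0.2733, 0.0979]
ee_rot: [[-0.994, -0.106, -0.002], [-0.106, 0.994, 0.002], [0.002, 0.002, -1.0]]
contact_force: [0.6, -0.4, -0.0]
gripper_width: 0.0568
grasp_force: 0.0
```

```bash
python3 - <<'E'
from h import *
s=readout.state();print(s['time'],s['eef_pos'],s['contact_force'],s['gripper_width'])
go((.516,-.2752,.0445),pose(96))
E
```

```text
18.6 [ 0.5138 -0.2733  0.0979] [ 0.6354 -0.424  -0.0363] 0.05681351748481768
dpos [-0.052 -0.056  1.336] drot [ 0.014 -0.012  0.007] rows 2.0
```

Call:
step_arm --delta_pos '[[-0.05,-0.05,0.6],[-0.05,-0.05,1.3],[-0.05,-0.05,1.32],[-0.05,-0.05,1.32],[-0.05,-0.05,1.32],[-0.05,-0.05,1.32],[-0.05,-0.05,1.32],[-0.05,-0.05,1.32]]' --delta_rot '[[0,0,0],[0,0,0],[0,0,0],[0,0,0],[0,0,0],[0,0,0],[0,0,0],[0,0,0]]' --grip '[0.65,0.65,0.65,0.2,0.2,0.2,0.2,0.2]' --grip_force 50

```text
time: 19.4
eef_pos: [0.5174, -0.2764, 0.0473]
ee_rot: [[-0.994, -0.105, 0.002], [-0.105, 0.994, -0.001], [-0.001, -0.001, -1.0]]
contact_force: [-0.5, -0.1, 5.9]
gripper_width: 0.0337
grasp_force: 50.0
```

Call:
step_arm --delta_pos '[[0,0,-0.4],[0,0,-1.1],[0,0,-1.9],[0,0,-2.7],[0,0,-3.4],[0,0,-3.4],[0,0,-3.4]]' --delta_rot '[[0,0,0],[0,0,0],[0,0,0],[0,0,0],[0,0,0],[0,0,0],[0,0,0]]' --grip '[0.2,0.2,0.2,0.2,0.2,0.2,0.2]'

```text
time: 20.1
eef_pos: [0.5162, -0.2762, 0.1819]
ee_rot: [[-0.995, -0.105, -0.0], [-0.105, 0.995, -0.0], [0.0, -0.0, -1.0]]
contact_force: [0.9, 0.5, -3.7]
gripper_width: 0.0336
grasp_force: 50.0
```

```bash
python3 - <<'E'
from h import *
s=readout.state();print(s['time'],s['eef_pos'],s['contact_force'],s['gripper_width'])
go((.517,.230,.18),pose(99.5))
E
```

```text
20.1 [ 0.5162 -0.2762  0.1819] [ 0.8891  0.4538 -3.7173] 0.03363908607564858
dpos [-1.344 12.583  0.042] drot [-0.003 -0.002 -0.437] rows 11.0
```

Call:
step_arm --delta_pos '[[-0.1,0.8,0],[-0.2,1.7,0],[-0.3,2.7,0],[-0.4,3.7,0],[-0.5,4.8,0],[-0.6,5.9,0],[-0.7,7,0],[-0.85,8,0]]' --delta_rot '[[0,0,0],[0,0,0],[0,0,0],[0,0,0],[0,0,0],[0,0,0],[0,0,0],[0,0,0]]' --grip '[0.2,0.2,0.2,0.2,0.2,0.2,0.2,0.2]'

```text
time: 20.9
eef_pos: [0.5147, 0.0475, 0.1799]
ee_rot: [[-0.994, -0.105, -0.004], [-0.105, 0.994, -0.0], [0.004, 0.0, -1.0]]
contact_force: [1.3, -0.6, -3.2]
gripper_width: 0.034
grasp_force: 50.0
```

Call:
step_arm --delta_pos '[[-0.1,1,0],[-0.2,2,0],[-0.3,3,0],[-0.4,3.8,0],[-0.49,4.58,0],[-0.49,4.58,0],[-0.49,4.58,0],[-0.49,4.58,0]]' --delta_rot '[[0,0,-0.2],[0,0,-0.44],[0,0,-0.44],[0,0,-0.44],[0,0,-0.44],[0,0,-0.44],[0,0,-0.44],[0,0,-0.44]]' --grip '[0.2,0.2,0.2,0.2,0.2,0.2,0.2,0.2]'

```text
time: 21.7
eef_pos: [0.5167, 0.2281, 0.1804]
ee_rot: [[-0.986, -0.164, -0.002], [-0.164, 0.986, -0.002], [0.003, -0.001, -1.0]]
contact_force: [0.6, -0.7, -3.2]
gripper_width: 0.0334
grasp_force: 50.0
```

```bash
python3 - <<'E'
from h import *
s=readout.state();print(s['time'],s['eef_pos'],s['contact_force'],s['gripper_width'])
go((.5172,.230,.137),pose(99.5))
E
```

```text
21.7 [0.5167 0.2281 0.1804] [ 0.6391 -0.6757 -3.2485] 0.03342618996837347
dpos [-0.022  0.047  1.085] drot [-0.01  -0.019 -0.006] rows 1.0
```

Call:
step_arm --delta_pos '[[0,0.03,0.5],[0,0.03,1.0],[0,0.03,1.05],[0,0.03,1.05],[0,0.03,1.05]]' --delta_rot '[[0,0,0],[0,0,0],[0,0,0],[0,0,0],[0,0,0]]' --grip '[0.2,0.2,0.2,0.2,0.2]'

```text
time: 22.2
eef_pos: [0.5177, 0.2307, 0.1408]
ee_rot: [[-0.986, -0.164, 0.001], [-0.164, 0.986, 0.0], [-0.001, -0.0, -1.0]]
contact_force: [-0.0, 0.0, -2.9]
gripper_width: 0.0339
grasp_force: 50.0
```

```bash
python3 - <<'E'
from h import *
s=readout.state();print(s['time'],s['eef_pos'],s['contact_force'],s['gripper_width'])
go((.5172,.230,.108),pose(99.5))
E
```

```text
22.2 [0.5177 0.2307 0.1408] [-0.0139  0.0431 -2.9256] 0.03386468305828187
dpos [ 0.015 -0.015  0.819] drot [-0.     0.009 -0.004] rows 1.0
```

Call:
step_arm --delta_pos '[[0.02,-0.02,0.2],[0.02,-0.02,0.35],[0.02,-0.02,0.45],[0.02,-0.02,0.55],[0.02,-0.02,0.6],[0.02,-0.02,0.6]]' --delta_rot '[[0,0,0],[0,0,0],[0,0,0],[0,0,0],[0,0,0],[0,0,0]]' --grip '[0.2,0.2,0.2,0.2,0.2,0.2]'

```text
time: 22.8
eef_pos: [0.5176, 0.231, 0.1161]
ee_rot: [[-0.986, -0.166, 0.003], [-0.166, 0.986, 0.002], [-0.003, 0.002, -1.0]]
contact_force: [5.0, 3.1, -3.8]
gripper_width: 0.0335
grasp_force: 50.0
```

It slides down over the nut: TCP 0.116, past the level where the first one stopped. Pressing it home.

Call:
step_arm --delta_pos '[[0,0,0.1],[0,0,0.18],[0,0,0.25],[0,0,0.3],[0,0,0.3]]' --delta_rot '[[0,0,0],[0,0,0],[0,0,0],[0,0,0],[0,0,0]]' --grip '[0.2,0.2,0.2,0.2,0.2]'

```text
time: 23.3
eef_pos: [0.5181, 0.2312, 0.1092]
ee_rot: [[-0.986, -0.166, 0.004], [-0.166, 0.986, -0.001], [-0.004, -0.002, -1.0]]
contact_force: [-4.9, -3.4, 29.1]
gripper_width: 0.0338
grasp_force: 50.0
```

```bash
python3 - <<'E'
from h import *
s=readout.state();print(s['time'],s['eef_pos'],s['contact_force'],s['torque'],s['gripper_width'])
S,T=both()
a=cv2.resize(S["pixels"][150:270,285:405],(400,400),interpolation=2)
b=cv2.resize(S["pixels"][90:210,180:300],(400,400),interpolation=2)
cv2.imwrite("pics/g4.png",np.hstack([a,b])[:,:,::-1])
E
```

```text
23.3 [0.5181 0.2312 0.1092] [-4.8845 -3.3548 29.1034] [-0.6286  1.0075  0.0317] 0.03376202414879268
```

View pics/g4.png

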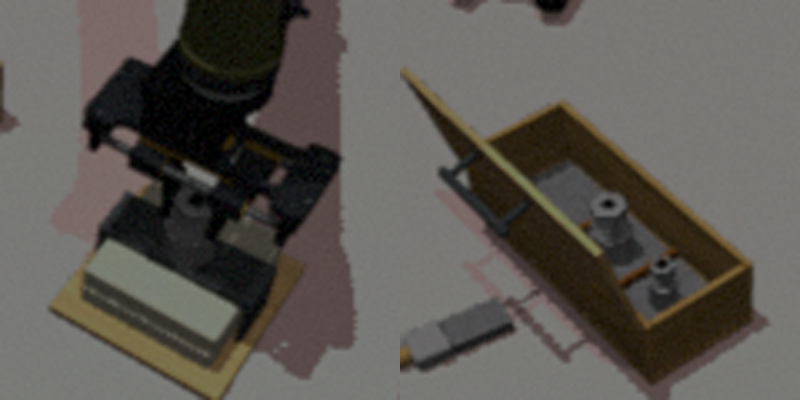

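The picture shows the held socket, its foot on the strap (left half, about (190,235)). The other big socket (605,220) and the slim one (663,280) stand upright in the case, and the lid is open on its stop. TCP at 0.1092 less the 0.0393 offset at the grasp puts the mouth at 0.070, which is nut_seat, with 29 N of press.

```bash
python3 -c "
from h import *
print(order.job_done())"
```

```text
the job is handed in; nothing more can be done
None
```

I handed the job in with the lid open on its stop and the fitting big socket (from the −y stall) gripped and pressed fully home over the nut; the other big socket and the slim one stand upright in the case.

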